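# Set and lock the indexing turntable

### The job

Turn the potter's indexing turntable until its graduated disc reads 90 degrees (the long line with two dots) against the white index line, and let go of it. Then draw the steel locking bar out of its wooden keeper and slide it, rounded nose first, into the slot in the turntable's base until it is fully home against the hidden stop, so that the wheel is locked at 90. Leave the bar in place, let go, and do not disturb the mugs, the cone pack or the jars standing around.

Things in the scene. Friction and masses are not known exactly. Their poses are not given: they have to be found in the camera images.
- wheel (a joint): Reading of the aluminium disc (142 mm wide, top 52 mm up) against the index line, rad: 0 with the zero line (long line with a round stud) at the index, growing as the disc turns anticlockwise seen from above; 90 degrees = 1.571. Lines every 5 degrees, longer every 15, longest every 45; the n-th longest after zero carries n dots. Friction 0.08 N m; it stays where it is left.
- wheel_boss (a point): Round knurled aluminium boss in the middle of the disc, by which it is turned: 44 mm across, 34 mm tall, from 52 to 86 mm above the table. The point lies on the wheel's axis, 69 mm above the table. Its frame turns with the wheel.
- index_line (a point): White index line on top of a small block at the -x side of the turntable's fixed dark steel base (round, 176 mm across, 14 mm high), 80 mm from the wheel's axis, 52 mm up.
- slot_mouth (a point): Centre of the slot's mouth in the guide (52 mm wide, 47 mm high) that sticks out of the base's -y side; 110 mm from the wheel's axis, 23 mm up, where the middle of a bar lying in the slot is. +y points horizontally into the slot, to the axis; z up. Slot 18 mm wide, rounded cheeks, floor 14 and roof 39 mm up; the floor juts out 14 mm as a round-edged sill. Hidden stop 84 to 98 mm inside the mouth, differing each time.
- index_pegs (a point): Point in the slot's middle line between the round pegs under the disc, 65 mm inside the mouth. The bar passes the pegs only when a longest line stands at the index within about 1.5 degrees (its round nose centres the wheel if it is slightly off); otherwise it meets a peg about 56 to 65 mm inside the mouth.
- bar_center (a point): Centre of the loose steel bar: 165 long (y), 14 wide (x), 18 mm high (z), about 0.14 kg. +y points to its rounded nose. At the start it lies in the keeper, nose sticking out 54 mm, the rest covered, underside 6 mm up. Held by the nose it cannot go deep enough: lay it down and take it again near its square end, of which 67 to 81 mm stay outside the slot when home.
- bar_nose (a point): Tip of the bar's rounded nose (half-round in plan, radius 7 mm), 82.5 mm from the bar's centre along its y, at mid-height. The other, square end has three grooves and a hole.
- keeper_mouth (a point): Centre of the mouth of the fixed wooden keeper, a covered channel 44 mm wide, 120 mm long and 36 mm high, open only at this end; the channel is 20 mm wide, its floor 6 mm above the table. +y of this frame points out of the mouth, horizontally; z is up.
- mug: Bystander: dark mug, 102 mm across and 131 mm tall, origin under its centre.
- cones: Bystander: pack of three upright cones on a strip, 22x70x62 mm, at the back of the table, origin under its centre.
- jar: Bystander: small black-capped jar, 49 mm across, 64 mm tall, origin under its centre.

How it is judged (in metres and radians):
On the way, in this order (a step that is already met when the one before it is completed fails the run):
1. the disc reads 90 degrees within 3 degrees and is let go, the bar not yet in the slot (value of joint wheel between 1.518 and 1.623 rad and contact force between the fingers and wheel below 0.1 N and y of bar_nose in the frame of slot_mouth below 0 m), for 0.2 s.
2. the bar is fully home against the hidden stop (distance between bar_nose and stop_face below 0.004 m), for 0.2 s.
At the end, for the whole second after the job is handed in: The disc reads 90 degrees within 3 degrees; the bar lies level in the slot, nose first and in line with it, its nose tip within 4 mm of the hidden stop, at rest and released (value of joint wheel between 1.518 and 1.623 rad and distance between bar_nose and stop_face below 0.004 m and angle between the y axis of bar_center and the y axis of slot_mouth, either way round below 0.12 rad and angle between bar_center's own z axis and vertical below 0.12 rad and linear speed of bar below 0.02 m/s); the robot touches nothing.
It fails at once if the mug, the cone pack or the jar is moved by more than 25 mm (distance of any of mug, cones, jar from where it was at the start of the episode above 0.025 m).
It also fails if it takes over 51 s, if anything falls off the work surface, if the arm or the gripper's body presses on something with over 40 N, if the wrist force passes 120 N, or if a joint passes its speed limit or range.

### The arm

A 6-joint arm with a two-finger parallel gripper is mounted at the origin on the work surface; the furniture and walls round the work are solid. World frame = base frame: x ahead of the robot, y to its left, z up, the work surface at z = 0. Lengths are in mm, angles in rad, forces in N, time in s.
With the tool pointing down it reaches from about 275 to 750 mm from the base axis. Payload 10.2 kg.
Tool frame: the origin (TCP) lies at the very end of the fingers, on their centre line; the grasp point (between the pads) lies ctrl.grip_depth behind it (ctrl.grip_depth is the distance from the TCP to the grasp point, in mm); z points along the fingers, y is the direction in which the jaws open and shut (so a half turn about z gives the same grasp; the last joint's range is limited). The gripper opens to 85 mm and grips with 20 to 120 N. Pads are 22 mm wide; open, the fingers measure 114 mm over their backs; the gripper's body (76 mm by 85 mm) begins 54 mm behind the grasp point. The pads swing forward as they close: fully open they stand 13 mm farther back than shut.
Start: joints at [1.087, 0.313, 1.498, -0, 1.331, -0.223], TCP at [135.386, 507.249, 231.294] pointing down, gripper open.
Joint ranges: [-2.94, 2.94], [-0.97, 2.17], [0.19, 2.56], [-1.23, 4.37], [0.02, 3.11], [-2.88, 2.88]. Speed limits (rad/s): [2.39, 2.39, 3.01, 3.14, 3.14, 3.14].

### API

Orientations are given as a unit quaternion [w, x, y, z].
In Python, from rig import telemetry, eyes, ctrl, nets gives the robot as it stands. The module is installed in compiled form; this text tells all that it offers.
- The arm moves only by the tool drive_tool, never from a script. Its argument "series" is text: rows parted by semicolons, each of 7 numbers parted by spaces: the shift along the tool's x, y, z normalised to -1 to 1, where 1 is 0.12 m, then the turn, a rotation vector about the tool's x, y, z normalised to -1 to 1, where 1 is 0.5 rad, then the opening, from 0 (shut) to 1 (fully open). In form: tx ty tz wx wy wz hand; .... A call has 1 to 20 rows; each row is the pose to reach, as a shift and turn from the pose measured when the call began, along the tool's axes at that moment; what a row does not reach only later rows make up. A row lasts 1/10 s, in which the tool goes at most 50 mm and 8.59 degrees, less where a joint would pass 70% of its speed; a pose out of reach is approached as far as the arm can. A call with a number of a shift or a turn outside -1 to 1 is refused whole. A call with a gripper value outside its range is refused whole. The fingers move at their own pace and stop on an object; "newtons" is the grip in N (left out, the last holds). Time passes only in rows, so rows that repeat a pose let the fingers close. It gives the time, the measured TCP pose, the force and the opening at its end, in the units of the state.
- telemetry.sense(): the state, without advancing time (a new reading comes with each control period).
- eyes.capture(name): name is "scene" or "top"; returns a dict with "frame" (384x512x3 uint8, red, green, blue), "fx", "fy", "cx", "cy" (pixels), "view" (4x4, takes a point from world to camera coordinates). Camera axes: x right, y up, looking along -z (the intrinsics and any distortion apply to the point x, -y, -z); pixel columns grow to the right and rows downward; lengths in mm; the calibration is good to about 2 mm. A picture is of the moment at which its call begins. There is no depth.
- ctrl.finish_job(): hands the job in, once; it reports no verdict.
Trained networks look in a picture, given as the dict that the camera call returned (one of the last four; its "shot" number tells which), for a name from the list of things; names that differ only in an ending like _2 or _b are one class to them, and where a whole thing is asked for, a point or a joint stands for the part that bears it (a point fixed in the world has none). Each returns a list of dicts, best first, with "confidence" (0 to 1); they miss things now and then, are a little off and sometimes report something else, mostly with a low value. They report only what shows in the picture. A call takes as long as a camera call.
- nets.spot_in(name, picture): "rect" ([left, top, right, bottom] in pixels, round what is visible of it).
The state is a dict: "time_s": time; "joints": joint angles; "dq": joint speeds; "tau": joint torques, N m; "eef_pos": TCP position; "ee_rot": TCP orientation; "force": force on the tool from outside, world axes, zero at the start; "wrist_torque": the same for the moment, N m; "grip_width": opening from 0.0 (shut) to 1.0 (fully open).
Only numpy, scipy, OpenCV 4.12 (cv2) and the standard library are available. Lean on these libraries where they do the work, as an engineer would, in place of code of your own. Each camera call takes 0.05 s, during which the arm holds its last target. There are 200 camera calls.

## Working session

There is one attempt and no reset: what is moved stays moved. The work goes in short steps, Python scripts to look and compute and a tool call to move; the robot and the scene stay as the last step left them, time stands still between calls to the robot, and variables do not carry over. Pictures are saved under pics/ and viewed, about 8 in all and at most 12, crops included, and the job is handed in when it is done.

Besides the shell and the picture viewer there is one more tool, called after "Call:" as name(argument=value, ...) on one line, values as JSON. drive_tool: Moves the arm, as the interface text tells. Scaled input: -1 to 1 covers 0.12 m each way for a shift and 0.5 rad each way for a turn. Its arguments: {"type":"object","properties":{"series":{"type":"string"},"newtons":{"type":"number"}},"required":["series"]}

```bash
mkdir -p pics; cat > h.py <<'E'
import numpy as np, cv2
from rig import telemetry, eyes, ctrl, nets
from scipy.spatial.transform import Rotation as R
def pix(c,p):
    p=np.atleast_2d(p).astype(float); q=p@c['view'][:3,:3].T+c['view'][:3,3]
    return np.c_[c['cx']+c['fx']*q[:,0]/-q[:,2], c['cy']-c['fy']*q[:,1]/-q[:,2]]
def plane(c,uv,z):
    uv=np.atleast_2d(uv).astype(float); V=np.array(c['view']); Rm=V[:3,:3]; o=-Rm.T@V[:3,3]
    d=np.c_[(uv[:,0]-c['cx'])/c['fx'],-(uv[:,1]-c['cy'])/c['fy'],-np.ones(len(uv))]@Rm
    return o+d*((z-o[2])/d[:,2])[:,None]
def cap(n):
    c=eyes.capture(n); c['view']=np.array(c['view']); return c
def rot(s): q=s['ee_rot']; return R.from_quat([q[1],q[2],q[3],q[0]])
def shift(target,s=None):
    s=s or telemetry.sense(); return rot(s).inv().apply(np.array(target)-s['eef_pos'])/120
def save(c,name,box=None,k=1):
    f=c['frame'] if box is None else c['frame'][box[1]:box[3],box[0]:box[2]]
    cv2.imwrite('pics/'+name,cv2.cvtColor(cv2.resize(f,None,fx=k,fy=k,interpolation=cv2.INTER_CUBIC),cv2.COLOR_RGB2BGR))
E
cat > a.py <<'E'
from h import *
for n in ['scene','top']:
    c=cap(n); save(c,n+'1.png',k=1.5)
    print(n,[k for k in c if k!='frame'],c['fx'],c['cx'],c['cy'],c['view'].round(3).tolist(), -c['view'][:3,:3].T@c['view'][:3,3])
    for m in ['wheel','wheel_boss','bar_center','bar_nose','keeper_mouth','slot_mouth','mug','cones','jar']:
        try: print(m,[(np.round(d['rect']).tolist(),round(d['confidence'],2)) for d in nets.spot_in(m,c)[:3]])
        except Exception as e: print(m,e)
s=telemetry.sense(); print(s, rot(s).as_matrix().round(3), ctrl.grip_depth)
E
python3 a.py
```

```text
scene ['fx', 'fy', 'cx', 'cy', 'view', 'shot'] 472.26945764706073 262.9755279291274 194.1516945296678 [[-0.821, -0.572, -0.007, 342.905], [0.483, -0.7, 0.525, -309.546], [-0.305, 0.427, 0.851, -1089.825], [0.0, 0.0, 0.0, 1.0]] [  98.04355165  445.01301074 1092.46143086]
wheel [([164.0, 242.0, 226.0, 300.0], 0.95)]
wheel_boss [([162.0, 239.0, 221.0, 296.0], 0.78)]
bar_center []
bar_nose [([273.0, 154.0, 291.0, 174.0], 0.71)]
keeper_mouth [([278.0, 128.0, 316.0, 165.0], 0.89)]
slot_mouth [([159.0, 229.0, 231.0, 313.0], 0.76), ([271.0, 157.0, 285.0, 174.0], 0.49)]
mug [([324.0, 124.0, 388.0, 183.0], 0.61)]
cones [([218.0, 168.0, 235.0, 188.0], 0.52)]
jar [([282.0, 98.0, 301.0, 123.0], 0.58)]
top ['fx', 'fy', 'cx', 'cy', 'view', 'shot'] 352.2206158043693 257.38562888925554 188.33823758693725 [[-0.002, -1.0, 0.029, -83.0], [0.994, 0.001, 0.113, -450.07], [-0.113, 0.029, 0.993, -1020.59], [0.0, 0.0, 0.0, 1.0]] [ 332.11370657  -52.96471564 1066.74780713]
wheel [([142.0, 149.0, 191.0, 200.0], 0.83)]
wheel_boss [([142.0, 149.0, 194.0, 202.0], 0.75), ([140.0, 149.0, 209.0, 206.0], 0.56)]
bar_c
[... 447 characters left out ...]
-3.07496594e-06,
        1.33098680e+00, -2.23428029e-01]), 'dq': array([-7.38316390e-04,  5.85620646e-04, -4.32033303e-05,  1.11799493e-04,
        8.37065096e-05, -4.79147665e-04]), 'tau': array([-7.69763101e-04, -4.12171412e+01, -2.59902424e+01, -1.45874051e-04,
        5.53117479e-04,  1.53494045e-05]), 'eef_pos': array([135.37946538, 507.25198608, 231.31626686]), 'ee_rot': array([9.79061021e-06, 1.30007275e-01, 9.91513040e-01, 2.21973407e-05]), 'force': array([-0.70909505,  0.19409547, -0.23858146]), 'wrist_torque': array([-0.03538118, -0.04945443, -0.04553257]), 'grip_width': 1.0033856849599025} [[-0.966  0.258  0.   ]
 [ 0.258  0.966  0.   ]
 [-0.     0.    -1.   ]] 18.700000000000003
```

View pics/scene1.png

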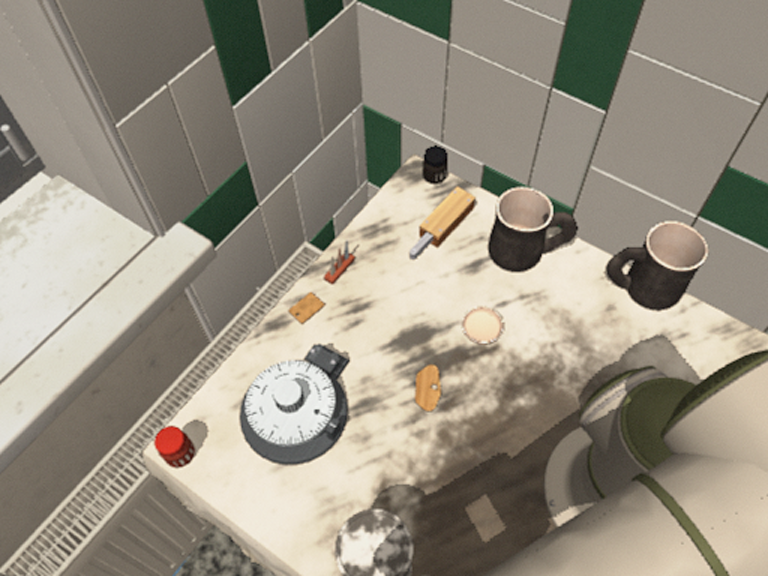

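View pics/top1.png

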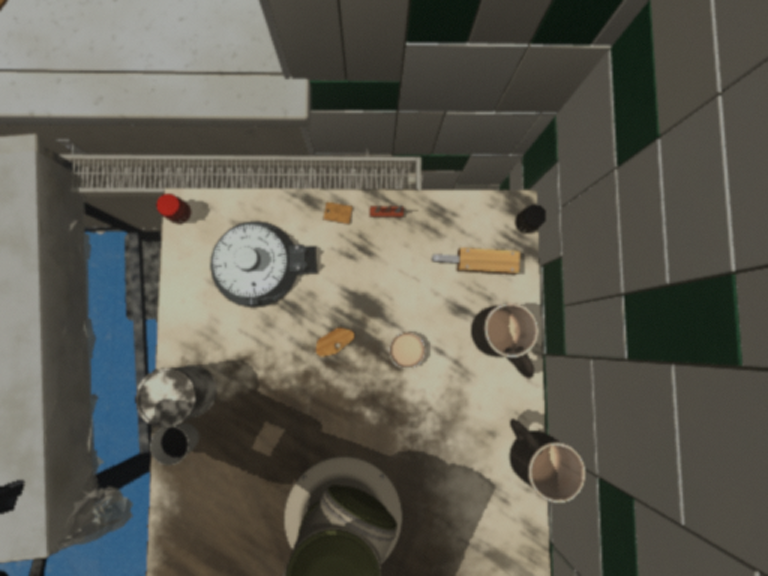

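```bash
python3 - <<'E'
from h import *
s=cap('scene');t=cap('top')
a=s['frame'][215:325,130:250];b=t['frame'][130:220,125:225]
a=cv2.resize(a,(480,440),interpolation=cv2.INTER_CUBIC);b=cv2.resize(b,(300,270),interpolation=cv2.INTER_CUBIC)
d=cv2.resize(s['frame'][90:190,260:330],(300,429)[:2],interpolation=cv2.INTER_CUBIC)
o=np.zeros((600,800,3),np.uint8);o[:440,:480]=a;o[:270,490:790]=b;o[275:,490:790]=cv2.resize(d,(300,325))
cv2.imwrite('pics/crop1.png',o[:,:,::-1])
# rough positions
print('wheel top', plane(t,[167,175],52), 'scene',plane(s,[195,271],52))
print('disc edges top',pix(t,[[0,0,52]]))
print('nose top',plane(t,[291,174],15),'keeper',plane(t,[[304,173],[343,173]],36))
print('jar',plane(t,[353,146],64),'mug',plane(t,[334,228],131),'cones',plane(t,[259,142],30))
E
```

```text
wheel top [[485.65758876 178.92713698  52.        ]] scene [[481.76426835 187.78920985  52.        ]]
disc edges top [[227.75887047 349.81469503]]
nose top [[ 495.18133289 -185.47667792   15.        ]] keeper [[ 495.02394047 -221.63603558   36.        ]
 [ 495.31409721 -338.44013496   36.        ]]
jar [[ 570.95395926 -362.57253269   64.        ]] mug [[ 332.36366161 -283.64503121  131.        ]] cones [[589.97510945 -88.24534888  30.        ]]
```

View pics/crop1.png

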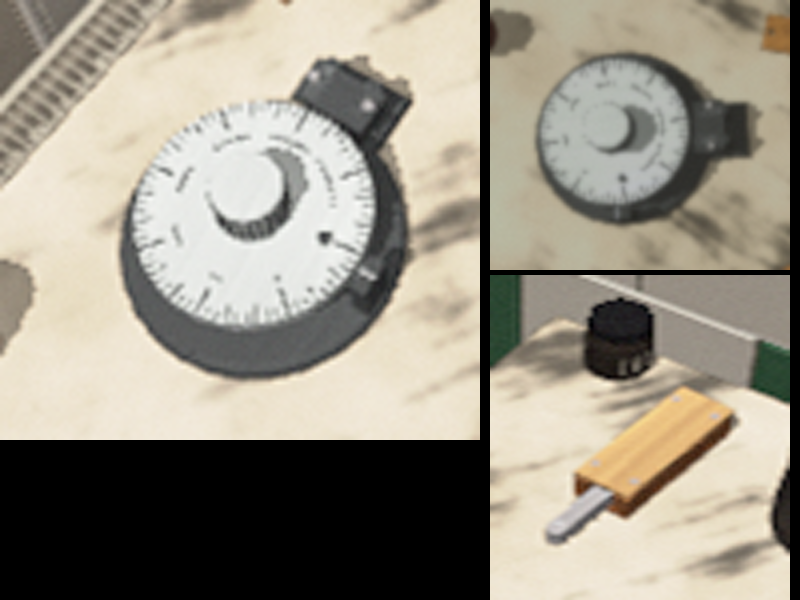

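```bash
cat > m.py <<'E'
from h import *
def rect(c,x0,x1,y0,y1,z,k):  # rows: x decreasing, cols: y decreasing
    H,W=int((x1-x0)*k),int((y1-y0)*k); j,i=np.meshgrid(np.arange(W),np.arange(H))
    P=np.c_[(x1-i/k).ravel(),(y1-j/k).ravel(),np.full(i.size,z)]
    uv=pix(c,P).reshape(H,W,2).astype(np.float32)
    return cv2.remap(c['frame'],uv[...,0],uv[...,1],cv2.INTER_CUBIC)
if __name__=='__main__':
    cs={n:cap(n) for n in ['scene','top']}; out=[]
    for n,c in cs.items():
        f=c['frame'].astype(int)
        g=f.min(2); sat=f.max(2)-g
        # disc: bright and unsaturated region around the wheel
        u0,v0=(195,271) if n=='scene' else (166,174)
        m=((g>125)&(sat<28)).astype(np.uint8); m[:, :u0-40]=0;m[:,u0+40:]=0;m[:v0-40]=0;m[v0+40:]=0
        m=cv2.morphologyEx(m,cv2.MORPH_CLOSE,np.ones((5,5)))
        k,l,st,ce=cv2.connectedComponentsWithStats(m); i=1+np.argmax(st[1:,4])
        h=cv2.convexHull(max(cv2.findContours((l==i).astype(np.uint8),0,1)[0],key=len))[:,0]
        w=plane(c,h,52)[:,:2]; (cc,r)=cv2.minEnclosingCircle(w.astype(np.float32)); e=cv2.fitEllipse(w.astype(np.float32))
        print(n,st[i],'circle',cc,r,'ell',e)
        out.append(np.hstack([cv2.resize(rect(c,395,585,50,280,52,1.7),(390,320)),cv2.resize(rect(c,455,535,-350,-150,24,2),(400,160)) if 0 else np.zeros((320,5,3),np.uint8)]))
    a=np.hstack(out)
    b=np.hstack([rect(c,460,530,-360,-150,20,1.88)[:, :390] for c in cs.values()])
    o=np.vstack([a[:, :780], b[:, :780]]); cv2.imwrite('pics/rect1.png',o[:,:,::-1]); print(o.shape)
E
python3 m.py
```

```text
scene [ 160  232   64   66 2807] circle (493.2654724121094, 171.59649658203125) 85.45720672607422 ell ((495.6288757324219, 178.79432678222656), (144.89971923828125, 161.93312072753906), 52.31008529663086)
top [ 126  150   65   64 2186] circle (457.8482971191406, 211.74974060058594) 112.61868286132812 ell ((465.729736328125, 216.74160766601562), (152.96954345703125, 232.22891235351562), 36.4932975769043)
(451, 780, 3)
```

View pics/rect1.png

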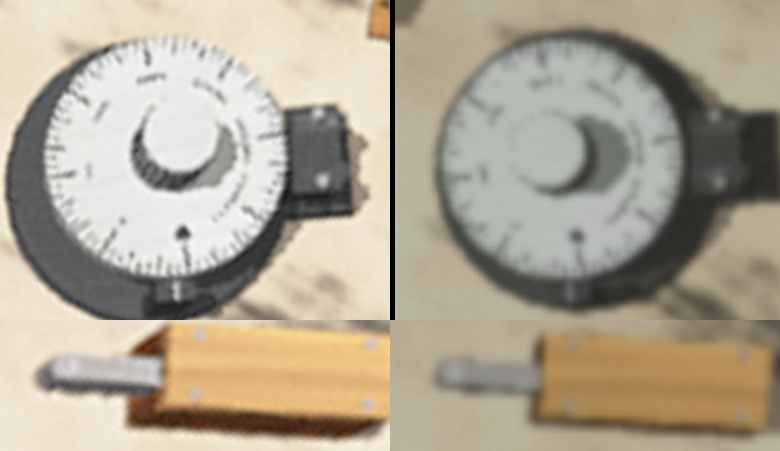

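```bash
cat > fit.py <<'E'
from h import *
from scipy.optimize import minimize
def seg(a,b,n=60): return np.linspace(a,b,n)
th=np.linspace(0,2*np.pi,240)
circ=lambda r,z:np.c_[r*np.cos(th),r*np.sin(th),np.full(240,z)]
guide=np.vstack([seg((-26,-110,47),(26,-110,47),80),seg((-26,-78,47),(-26,-110,47)),seg((26,-78,47),(26,-110,47))])
wheel=np.vstack([circ(71,52),guide,guide])
keeper=np.vstack([seg((-22,0,36),(22,0,36)),seg((-22,-120,36),(22,-120,36)),seg((-22,0,36),(-22,-120,36),120),seg((22,0,36),(22,-120,36),120)])
def gm(c,s):
    g=cv2.GaussianBlur(cv2.cvtColor(c['frame'],cv2.COLOR_RGB2LAB).astype(np.float32),(0,0),s)
    return np.sqrt(sum(cv2.Sobel(g[...,i],cv2.CV_32F,1,0)**2+cv2.Sobel(g[...,i],cv2.CV_32F,0,1)**2 for i in range(3)))
def fit(c,model,p0):
    p=np.array(p0,float)
    for s in (2,1.2,.8):
        G=gm(c,s)
        def f(q):
            a=q[2]*.01; M=np.c_[model[:,0]*np.cos(a)-model[:,1]*np.sin(a)+q[0],model[:,0]*np.sin(a)+model[:,1]*np.cos(a)+q[1],model[:,2]]
            uv=pix(c,M).astype(np.float32)[None]
            return -cv2.remap(G,uv[...,0],uv[...,1],cv2.INTER_LINEAR).mean()
        p=min((minimize(f,p+np.array(d),method='Nelder-Mead',options=dict(initial_simplex=p+np.array(d)+np.array([[0,0,0],[5,0,0],[0,5,0],[0,0,6]]))) for d in [(0,0,0),(3,3,3),(-3,-3,-3),(0,0,5),(0,0,-5)]),key=lambda r:r.fun).x
    return p.round(1), round(float(f(p)),1)
if __name__=='__main__':
    cs={n:cap(n) for n in ['scene','top']}; np.save('first.npy',cs,allow_pickle=True)
    for n,c in cs.items():
        print(n,'wheel',fit(c,wheel,(493,182,4)),'disc',fit(c,circ(71,52),(493,182,4)),'keeper',fit(c,keeper,(490,-222,0)))
E
python3 fit.py; python3 -c "
from h import *
print(shift([493,182,130]))"
```

```text
scene wheel (array([491.7, 182.4,   8.4]), -243.7) disc (array([491.7, 182.7,  18.6]), -259.1) keeper (array([ 490.1, -209.1,   -6.2]), -237.4)
top wheel (array([472.7, 160.6,  21. ]), -178.4) disc (array([489.8, 180.9, -19. ]), -193.4) keeper (array([ 493.1, -227.2,   -5.6]), -120.7)
[-3.57824127 -1.85045945  0.84393356]
```

Call:
drive_tool(series="-0.9 -0.47 0 0 0 0 1;-0.9 -0.47 0 0 0 0 1;-0.9 -0.47 0 0 0 0 1;-0.9 -0.47 0 0 0 0 1")

```text
time_s: 1.7
eef_pos: [226.9, 423.5, 231.4]
ee_rot: [0.0, 0.132, 0.991, -0.0]
force: [-0.6, 0.4, 0.6]
grip_width: 1.003
```

Call:
drive_tool(series="-0.9 -0.47 0 0 0 0 1;-0.9 -0.47 0 0 0 0 1;-0.9 -0.47 0 0 0 0 1;-0.9 -0.47 0 0 0 0 1")

```text
time_s: 2.1
eef_pos: [317.9, 339.9, 231.5]
ee_rot: [0.0, 0.133, 0.991, 0.0]
force: [0.6, 0.2, -0.1]
grip_width: 0.997
```

Call:
drive_tool(series="-0.9 -0.47 0 0 0 0 1;-0.9 -0.47 0 0 0 0 1;-0.9 -0.47 0 0 0 0 1;-0.9 -0.47 0 0 0 0 1")

```text
time_s: 2.5
eef_pos: [408.3, 256.4, 231.4]
ee_rot: [0.0, 0.134, 0.991, -0.0]
force: [-1.1, 0.2, -0.5]
grip_width: 0.999
```

```bash
python3 -c "
from h import *
print(shift([491.7,182.5,130]),shift([491.7,182.5,58]),telemetry.sense()['joints'].round(2))"
```

```text
[-0.83334446 -0.40821868  0.84531436] [-0.83293205 -0.40823374  1.44531422] [ 0.32  0.22  1.62 -0.    1.3  -0.98]
```

Call:
drive_tool(series="-0.833 -0.408 0.84 0 0 0 1;-0.833 -0.408 0.84 0 0 0 1;-0.833 -0.408 0.84 0 0 0 1;-0.833 -0.408 0.84 0 0 0 1;-0.833 -0.408 0.84 0 0 0 1")

```text
time_s: 3.0
eef_pos: [491.0, 183.8, 130.2]
ee_rot: [-0.0, 0.134, 0.991, -0.0]
force: [0.0, 0.0, -0.2]
grip_width: 0.997
```

```bash
python3 -c "
from h import *
print(shift([491.7,182.5,58]))
c=cap('scene');save(c,'s2.png',(120,190,260,320),4)"
```

```text
[-0.00939204 -0.00884967  0.60169682]
```

View pics/s2.png

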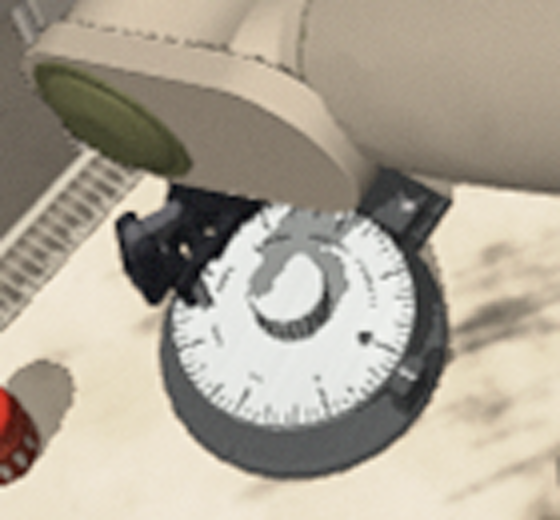

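The gripper hangs over the boss, which sits near (290,290) in the crop; the zero stud is at (365,338), just short of the index at (405,372). Descending to grip.

Call:
drive_tool(series="-0.009 -0.009 0.3 0 0 0 1;-0.009 -0.009 0.6 0 0 0 1;-0.009 -0.009 0.6 0 0 0 1;-0.009 -0.009 0.6 0 0 0 0.3;-0.009 -0.009 0.6 0 0 0 0.3;-0.009 -0.009 0.6 0 0 0 0.3;-0.009 -0.009 0.6 0 0 0 0.3;-0.009 -0.009 0.6 0 0 0 0.3;-0.009 -0.009 0.6 0 0 0 0.3;-0.009 -0.009 0.6 0 0 0 0.3", newtons=40)

```text
time_s: 4.05
eef_pos: [492.3, 181.4, 61.6]
ee_rot: [0.001, 0.133, 0.991, -0.001]
force: [-7.0, -13.5, 14.5]
grip_width: 0.502
```

```bash
python3 -c "
from h import *
s=telemetry.sense();print(s['joints'].round(3),s['force'],s['wrist_torque'],s['grip_width'])"
```

```text
[ 0.131  0.511  1.695 -0.004  0.934 -1.17 ] [ -7.03812398 -13.54916588  14.4734417 ] [-2.16720767  1.15748878  0.06120084] 0.5019429908937728
```

Call:
drive_tool(series="0 -0.005 -0.01 0 0 -0.3 0.3;0 -0.005 -0.01 0 0 -0.6 0.3;0 -0.005 -0.01 0 0 -0.9 0.3;0 -0.005 -0.01 0 0 -0.98 0.3;0 -0.005 -0.01 0 0 -0.98 0.3")

```text
time_s: 4.55
eef_pos: [492.2, 181.6, 61.9]
ee_rot: [0.001, -0.112, 0.994, -0.001]
force: [8.7, 7.1, -22.0]
grip_width: 0.495
```

Call:
drive_tool(series="0 0 0 0 0 -0.3 0.3;0 0 0 0 0 -0.6 0.3;0 0 0 0 0 -0.9 0.3;0 0 0 0 0 -0.98 0.3;0 0 0 0 0 -0.98 0.3")

```text
time_s: 5.05
eef_pos: [492.1, 182.0, 61.9]
ee_rot: [0.001, -0.349, 0.937, -0.001]
force: [2.1, 3.5, -12.4]
grip_width: 0.497
```

Call:
drive_tool(series="0 0 0 0 0 -0.3 0.3;0 0 0 0 0 -0.6 0.3;0 0 0 0 0 -0.9 0.3;0 0 0 0 0 -0.98 0.3;0 0 0 0 0 -0.98 0.3")

```text
time_s: 5.55
eef_pos: [491.7, 182.3, 61.9]
ee_rot: [0.001, -0.566, 0.825, -0.001]
force: [1.1, 3.8, -11.3]
grip_width: 0.498
```

```bash
python3 -c "
from h import *
s=telemetry.sense();print(s['joints'].round(3),rot(s).as_euler('zyx')*57.3)
c=cap('scene');save(c,'s3.png',(120,190,260,320),5)"
```

```text
[ 0.132  0.509  1.697 -0.     0.933 -2.642] [1.11102935e+02 1.31604241e-01 1.80007788e+02]
```

View pics/s3.png

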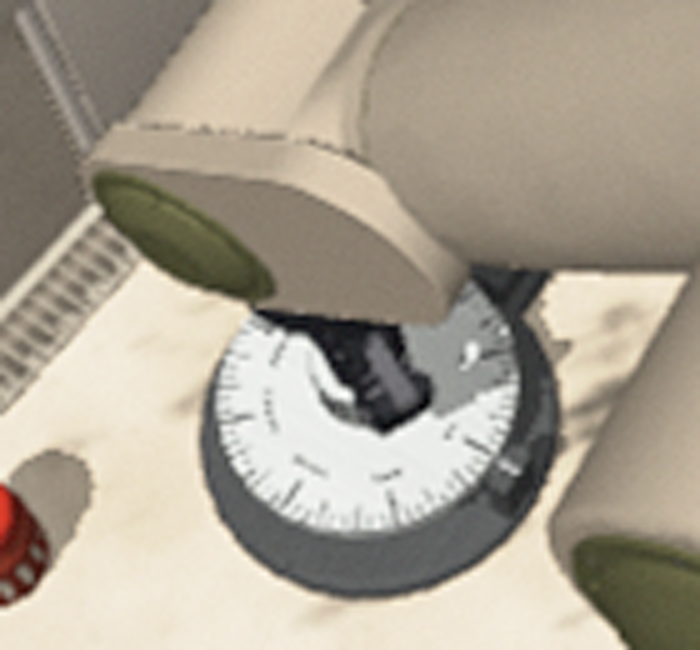

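```bash
cat > read.py <<'E'
from h import *
from fit import fit,circ
c=cap('scene'); p,_=fit(c,circ(71,52),(491.7,182.5,0)); cx,cy=p[:2]
a=np.radians(np.arange(135,220,.25))  # world azimuth; 180=-x
def prof(r0,r1):
    out=0
    for r in np.arange(r0,r1,1):
        uv=pix(c,np.c_[cx+r*np.cos(a),cy+r*np.sin(a),np.full(len(a),52)]).astype(np.float32)[None]
        out=out+cv2.remap(c['frame'].min(2).astype(np.float32),uv[...,0],uv[...,1],cv2.INTER_CUBIC)[0]
    return out/len(np.arange(r0,r1,1))
print(p)
def peaks(x,k):
    x=x*k; x=cv2.GaussianBlur(x[None],(0,0),2)[0]
    return [(round(float(np.degrees(a[i])),1),round(float(x[i]-x[max(0,i-14):i+15].min()),0)) for i in range(4,len(a)-4) if x[i]==x[i-4:i+5].max()]
print('outer ticks',peaks(prof(62,69),-1)); print('inner(long)',peaks(prof(56,61),-1)); print('index',peaks(prof(75,86),1))
np.savez('read.npz',c=c['frame'])
E
python3 read.py
```

```text
[491.6 182.7   1.3]
outer ticks [(140.2, 55.0), (145.2, 19.0), (150.2, 24.0), (155.5, 34.0), (160.8, 27.0), (165.8, 17.0), (170.5, 50.0), (176.0, 39.0), (180.8, 20.0), (186.0, 80.0), (191.5, 16.0), (195.8, 20.0), (201.2, 39.0), (206.2, 10.0), (210.5, 15.0), (217.8, 76.0)]
inner(long) [(140.2, 88.0), (149.5, 2.0), (155.2, 23.0), (162.0, 3.0), (165.2, 3.0), (170.8, 16.0), (176.8, 4.0), (186.2, 90.0), (194.5, 5.0), (201.5, 9.0), (207.0, 5.0), (217.8, 35.0)]
index [(140.2, 2.0), (144.5, 2.0), (152.0, 1.0), (155.2, 4.0), (160.2, 6.0), (165.5, 5.0), (170.2, 24.0), (179.8, 18.0), (184.8, 84.0), (190.5, 24.0), (200.8, 5.0), (211.0, 4.0), (216.2, 10.0)]
```

Call:
drive_tool(series="0 0 0 0 0 0.045 0.3;0 0 0 0 0 0.045 0.3;0 0 0 0 0 0.045 0.3")

```text
time_s: 5.95
eef_pos: [491.7, 182.3, 61.9]
ee_rot: [0.001, -0.556, 0.831, -0.001]
force: [1.4, 4.6, -10.4]
grip_width: 0.502
```

Call:
drive_tool(series="0 0 0 0 0 0 0.9;0 0 0 0 0 0 0.9;0 0 0 0 0 0 0.9;0 0 0 0 0 0 0.9;0 0 -0.6 0 0 0 0.9;0 0 -0.6 0 0 0 0.9;0 0 -0.6 0 0 0 0.9;0 0 -0.6 0 0 0 0.9")

```text
time_s: 6.75
eef_pos: [491.5, 182.2, 133.9]
ee_rot: [0.001, -0.556, 0.831, -0.001]
force: [0.4, 0.4, -0.6]
grip_width: 0.901
```

```bash
python3 read.py; python3 - <<'E'
from h import *
from fit import *
s=telemetry.sense();print(s['joints'].round(2))
cs=np.load('first.npy',allow_pickle=True).item()
for n,c in cs.items():
    c['frame']=c['frame']
    print(n,fit(c,keeper,(491,-222,-5)),fit(c,keeper,(493,-215,-5)),fit(c,guide,(491.6,182.6,8)))
    print(pix(c,[[493,-222,36]]))
E
```

```text
[491.5 182.9   6.5]
outer ticks [(139.0, 66.0), (144.2, 16.0), (148.8, 16.0), (154.0, 41.0), (159.2, 23.0), (164.5, 21.0), (169.2, 44.0), (174.5, 33.0), (179.5, 24.0), (184.8, 60.0), (189.8, 30.0), (195.0, 36.0), (199.8, 34.0), (204.2, 20.0), (210.5, 22.0), (215.2, 47.0)]
inner(long) [(138.8, 77.0), (147.8, 5.0), (153.8, 19.0), (159.0, 1.0), (163.8, 3.0), (169.5, 26.0), (175.3, 2.0), (178.5, 5.0), (185.0, 91.0), (192.8, 5.0), (201.0, 13.0), (210.2, 0.0), (215.5, 21.0)]
index [(142.5, 3.0), (150.0, 2.0), (153.5, 1.0), (156.0, 1.0), (159.5, 2.0), (161.5, 7.0), (166.3, 3.0), (170.2, 24.0), (180.0, 16.0), (185.0, 79.0), (190.5, 22.0), (201.8, 4.0), (211.3, 6.0), (216.5, 7.0)]
[ 0.13  0.41  1.63 -0.    1.1  -2.62]
scene (array([ 490.2, -209. ,   -6.4]), -237.4) (array([ 490.2, -209. ,   -6.4]), -237.4) (array([480.6, 179.7,  20.9]), -246.3)
[[286.49818441 156.85209248]]
top (array([ 493. , -227.2,   -5.5]), -120.7) (array([ 493.1, -227.2,   -5.7]), -120.7) (array([488.4, 161.9,   4.6]), -230.3)
[[304.13350251 173.67365986]]
```

```bash
python3 - <<'E'
from h import *
s=telemetry.sense(); M=rot(s).as_matrix(); print(M.round(3), np.degrees(np.arctan2(M[1,1],M[0,1])))
print(shift([499,60,190]),shift([499,-190,150]))
E
```

```text
[[-0.383 -0.924  0.001]
 [-0.924  0.383 -0.   ]
 [-0.    -0.001 -1.   ]] 157.5081130688626
[ 0.91552956 -0.45032047 -0.47340624] [ 2.84044194 -1.24694536 -0.139505  ]
```

```bash
python3 - <<'E'
import numpy as np
P=np.array([[491.5,182.2],[493,110],[495,40],[497,-30],[498,-90],[499,-140],[499,-185]])
for k in range(6):
    az=np.radians(157.5-26.76*k); y=np.array([np.cos(az),np.sin(az)]); x=np.array([-y[1],y[0]]);x=np.array([-y[1]*-1*-1,y[0]])
    # check handedness: z down => x = y cross z
    x=np.cross([*y,0],[0,0,-1])[:2]; d=P[k+1]-P[k]; print((d@x/120).round(3),(d@y/120).round(3))
E
```

```text
0.551 -0.242
0.368 -0.453
0.125 -0.57
-0.119 -0.486
-0.272 -0.316
-0.343 -0.151
```

Call:
drive_tool(series="0.2 -0.1 -0.3 0 0 0.3 0.9;0.551 -0.242 -0.3 0 0 0.6 0.9;0.551 -0.242 -0.3 0 0 0.9 0.9;0.551 -0.242 -0.3 0 0 0.934 0.9")

```text
time_s: 7.2
eef_pos: [492.3, 109.2, 168.2]
ee_rot: [-0.0, -0.346, 0.938, 0.0]
force: [-0.1, 0.8, 1.0]
grip_width: 0.903
```

Call:
drive_tool(series="0.368 -0.453 0 0 0 0.3 0.9;0.368 -0.453 0 0 0 0.6 0.9;0.368 -0.453 0 0 0 0.9 0.9;0.368 -0.453 0 0 0 0.934 0.9")

```text
time_s: 7.6
eef_pos: [493.8, 39.4, 167.3]
ee_rot: [-0.001, -0.12, 0.993, 0.0]
force: [0.5, -0.3, -0.4]
grip_width: 0.902
```

Call:
drive_tool(series="0.125 -0.57 0 0 0 0.3 0.9;0.125 -0.57 0 0 0 0.6 0.9;0.125 -0.57 0 0 0 0.9 0.9;0.125 -0.57 0 0 0 0.934 0.9")

```text
time_s: 8.0
eef_pos: [495.5, -30.2, 166.7]
ee_rot: [-0.002, 0.111, 0.994, 0.0]
force: [0.1, 0.7, -0.5]
grip_width: 0.896
```

Call:
drive_tool(series="-0.119 -0.486 0 0 0 0.3 0.9;-0.119 -0.486 0 0 0 0.6 0.9;-0.119 -0.486 0 0 0 0.9 0.9;-0.119 -0.486 0 0 0 0.934 0.9")

```text
time_s: 8.4
eef_pos: [496.5, -89.5, 166.3]
ee_rot: [-0.002, 0.336, 0.942, -0.0]
force: [0.1, 0.2, -0.4]
grip_width: 0.899
```

```bash
python3 - <<'E'
from h import *
from m import rect
o=[]
fs=np.load('first.npy',allow_pickle=True).item()
for n,c in fs.items(): o.append(rect(c,465,535,-240,-150,24,8))
a=np.hstack(o); a=cv2.resize(a,(800,int(a.shape[0]*800/a.shape[1]))); cv2.imwrite('pics/bar.png',a[:,:,::-1]); print(a.shape)
E
```

```text
(311, 800, 3)
```

View pics/bar.png

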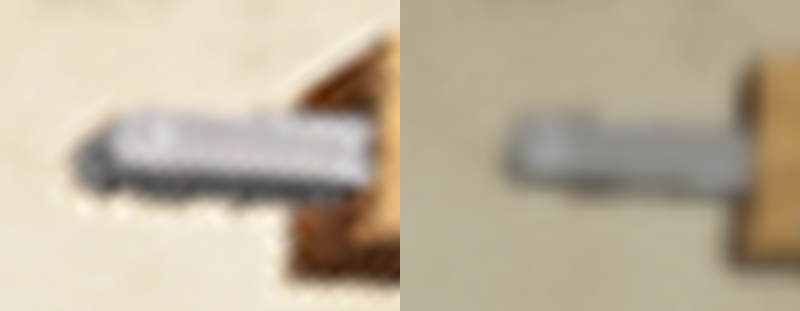

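Call:
drive_tool(series="-0.272 -0.316 0 0 0 0.3 0.9;-0.272 -0.316 0 0 0 0.6 0.9;-0.272 -0.316 0 0 0 0.9 0.9;-0.272 -0.316 0 0 0 0.934 0.9")

```text
time_s: 8.8
eef_pos: [497.9, -138.8, 166.1]
ee_rot: [-0.002, 0.542, 0.84, -0.001]
force: [-0.0, -0.3, -0.5]
grip_width: 0.9
```

Call:
drive_tool(series="-0.343 -0.151 0 0 0 0.3 0.9;-0.343 -0.151 0 0 0 0.6 0.9;-0.343 -0.151 0 0 0 0.9 0.9;-0.343 -0.151 0 0 0 0.934 0.9;-0.343 -0.151 0 0 0 0.934 0.9")

```text
time_s: 9.3
eef_pos: [498.5, -183.1, 165.9]
ee_rot: [-0.002, 0.719, 0.695, -0.001]
force: [-0.8, -0.6, -0.3]
grip_width: 0.903
```

```bash
python3 - <<'E'
from h import *
s=telemetry.sense(); M=rot(s).as_matrix(); print(M.round(3), np.degrees(np.arctan2(M[1,1],M[0,1])),s['joints'].round(2))
print(shift([501,-195,60]),shift([501,-195,5]))
E
```

```text
[[ 0.033  0.999 -0.005]
 [ 0.999 -0.033  0.001]
 [ 0.001 -0.005 -1.   ]] -1.8981724453311286 [-0.57  0.39  1.57 -0.    1.19 -0.54]
[-0.10001609  0.02811747  0.88238946] [-0.10062417  0.03035733  1.34071692]
```

Call:
drive_tool(series="-0.1 0.028 0.4 0 0 0.035 0.9;-0.1 0.028 0.8 0 0 0.035 0.9;-0.1 0.028 0.88 0 0 0.035 0.9;-0.1 0.028 0.88 0 0 0.035 0.9")

```text
time_s: 9.7
eef_pos: [500.7, -194.4, 59.9]
ee_rot: [-0.003, 0.723, 0.69, -0.001]
force: [1.2, 0.1, 1.0]
grip_width: 0.897
```

```bash
python3 - <<'E'
from h import *
print(shift([501,-195,5]))
E
```

```text
[-0.00620554  0.00555556  0.45761502]
```

Call:
drive_tool(series="0 0.005 0.25 0 0 0 0.9;0 0.005 0.45 0 0 0 0.9;0 0.005 0.45 0 0 0 0.9;0 0.005 0.45 0 0 0 0.1;0 0.005 0.45 0 0 0 0.1;0 0.005 0.45 0 0 0 0.1;0 0.005 0.45 0 0 0 0.1;0 0.005 0.45 0 0 0 0.1;0 0.005 0.45 0 0 0 0.1;0 0.005 0.45 0 0 0 0.1;0 0.005 0.45 0 0 0 0.1;0 0.005 0.45 0 0 0 0.1", newtons=30)

```text
time_s: 10.9
eef_pos: [501.4, -194.5, 6.6]
ee_rot: [-0.003, 0.723, 0.69, -0.001]
force: [-1.0, 1.1, 6.1]
grip_width: 0.157
```

Call:
drive_tool(series="0.2 0 0 0 0 0 0.1;0.4 0 0 0 0 0 0.1;0.6 0 0 0 0 0 0.1;0.6 0 0 0 0 0 0.1")

```text
time_s: 11.3
eef_pos: [504.4, -120.3, 6.6]
ee_rot: [-0.003, 0.722, 0.691, -0.001]
force: [0.5, 0.8, 0.2]
grip_width: 0.153
```

Call:
drive_tool(series="0.2 0 0 0 0 0 0.1;0.4 0 0 0 0 0 0.1;0.55 0 0 0 0 0 0.1;0.55 0 0 0 0 0 0.1")

```text
time_s: 11.7
eef_pos: [507.1, -53.3, 6.7]
ee_rot: [-0.004, 0.722, 0.692, -0.002]
force: [0.5, -0.4, -0.6]
grip_width: 0.151
```

```bash
python3 - <<'E'
from h import *
for n in ['scene','top']:
    c=cap(n); 
    print(n,[(np.round(d['rect']).tolist(),round(d['confidence'],2)) for d in nets.spot_in('bar_center',c)[:2]])
    if n=='scene': save(c,'s4.png',(180,100,340,240),4)
E
```

```text
scene []
top []
```

View pics/s4.png

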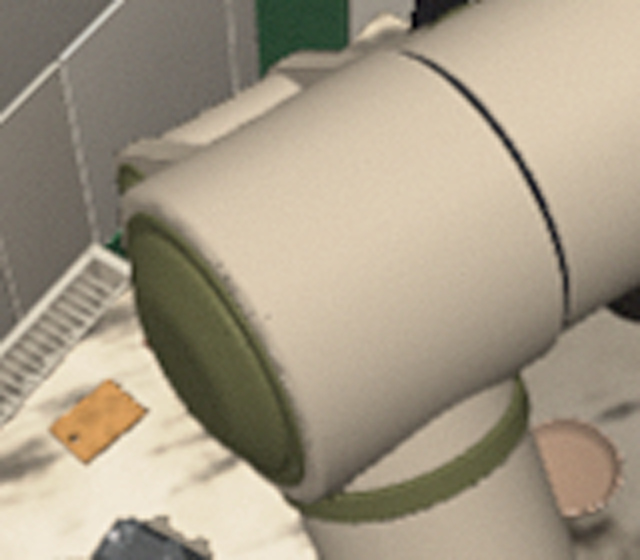

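```bash
python3 - <<'E'
from h import *
s=telemetry.sense(); M=rot(s).as_matrix(); print(M.round(4))
a=.084; D=np.array([[-np.sin(a),np.cos(a),0],[np.cos(a),np.sin(a),0],[0,0,-1]]).T
print('turn',(R.from_matrix(M.T@D).as_rotvec()/.5).round(3))
print(shift([507,0,24]),shift([507,0,1.2]))
E
```

```text
[[ 0.0448  0.999  -0.0067]
 [ 0.999  -0.0448  0.0028]
 [ 0.0025 -0.0068 -1.    ]]
turn [-0.013 -0.006 -0.258]
[ 0.4618106  -0.02517663 -0.14207997] [ 0.4613317  -0.02387753  0.04791499]
```

Call:
drive_tool(series="0 0 -0.14 0 0 0 0.1;0.1 0 -0.14 -0.013 -0.006 -0.1 0.1;0.25 -0.01 -0.14 -0.013 -0.006 -0.2 0.1;0.4 -0.025 -0.14 -0.013 -0.006 -0.258 0.1;0.462 -0.025 -0.14 -0.013 -0.006 -0.258 0.1;0.462 -0.025 -0.05 -0.013 -0.006 -0.258 0.1;0.462 -0.025 0.03 -0.013 -0.006 -0.258 0.1;0.462 -0.025 0.045 -0.013 -0.006 -0.258 0.1;0.462 -0.025 0.045 -0.013 -0.006 -0.258 0.1;0.462 -0.025 0.045 -0.013 -0.006 -0.258 0.1")

```text
time_s: 12.9
eef_pos: [506.6, -0.4, 0.9]
ee_rot: [-0.0, 0.677, 0.736, -0.0]
force: [-1.1, -0.8, -1.4]
grip_width: 0.153
```

Call:
drive_tool(series="0 0 0 0 0 0 0.45;0 0 0 0 0 0 0.45;0 0 0 0 0 0 0.45;0 0 0 0 0 0 0.45;0 0 -0.5 0 0 0 0.45;0 0 -0.8 0 0 0 0.45;-0.2 0 -1 0 0 0 0.45;-0.6 0 -1 0 0 0 0.45;-1 0 -1 0 0 0 0.45;-1 0 -1 0 0 0 0.45")

```text
time_s: 13.9
eef_pos: [517.1, -124.8, 121.1]
ee_rot: [0.001, 0.679, 0.734, -0.0]
force: [-0.5, 0.2, -0.3]
grip_width: 0.452
```

Call:
drive_tool(series="0 -0.3 -0.5 0 0 0 0.45;0 -0.7 -1 0 0 0 0.45;0 -1 -1 0 0 0 0.45;0 -1 -1 0 0 0 0.45;0 -1 -1 0 0 0 0.45")

```text
time_s: 14.4
eef_pos: [396.3, -134.1, 243.0]
ee_rot: [0.003, 0.679, 0.734, -0.0]
force: [1.0, 0.2, -0.0]
grip_width: 0.453
```

```bash
python3 - <<'E'
from h import *
from m import rect
o=[]; cs={}
for n in ['scene','top']:
    c=cap(n); cs[n]=c
    o.append(rect(c,460,560,-170,110,18,2.85))
np.save('lay.npy',cs,allow_pickle=True)
a=np.vstack(o); cv2.imwrite('pics/lay.png',a[:,:,::-1]); print(a.shape)
E
```

```text
(570, 798, 3)
```

View pics/lay.png

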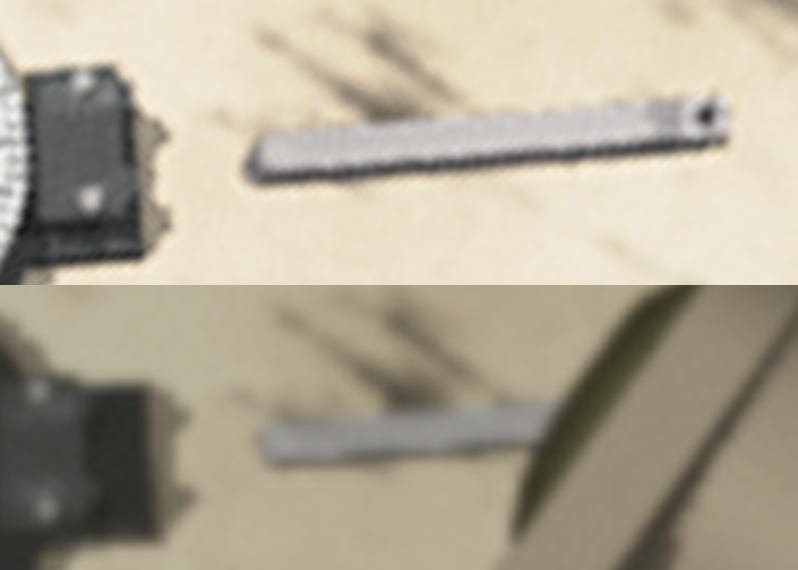

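```bash
python3 - <<'E'
from h import *
from fit import *
cs=np.load('lay.npy',allow_pickle=True).item()
for n,p in [('scene',[[510.2,79.6,18]]),('top',[[502.5,95.4,18]])]:
    c=cs[n]; uv=pix(c,p); w=plane(c,uv,47)[0]; print(n,w, 'axis x there',491.6+.084*(182.6-w[1]))
bar=np.vstack([seg((-7,-82.5,18),(7,-82.5,18),20),seg((-7,-82.5,18),(-7,75,18),160),seg((7,-82.5,18),(7,75,18),160)])
arc=np.linspace(0,np.pi,30); bar=np.vstack([bar,np.c_[7*np.cos(arc),75.5+7*np.sin(arc),np.full(30,18)]])
p,v=fit(cs['scene'],bar,(512,-62,7.5)); print(p,v)
a=p[2]*.01
print('nose',p[:2]+82.5*np.array([-np.sin(a),np.cos(a)]),'tail',p[:2]-82.5*np.array([-np.sin(a),np.cos(a)]))
# guide fit along its own axes with disc centre fixed
c=cs['scene']; G=gm(c,1.0)
def sc(al,dy=0,dx=0):
    M=np.c_[guide[:,0]+dx,guide[:,1]+dy,guide[:,2]]
    M=np.c_[M[:,0]*np.cos(al)-M[:,1]*np.sin(al)+491.6,M[:,0]*np.sin(al)+M[:,1]*np.cos(al)+182.7,M[:,2]]
    uv=pix(c,M).astype(np.float32)[None]; return cv2.remap(G,uv[...,0],uv[...,1],1).mean()
for al in np.arange(.04,.14,.01): print(round(al,2),round(sc(al),1),end='; ')
print(shift([517.3,-124,130]),telemetry.sense()['joints'].round(2))
E
```

```text
scene [499.07578776  89.46259442  47.        ] axis x there 499.4235420688059
top [497.78847405  91.29741526  47.        ] axis x there 499.26941711847024
[506.7 -59.7   8.6] -176.9
nose [499.61374254  22.49510299] tail [ 513.78625746 -141.89510299]
0.04 168.3; 0.05 179.8; 0.06 193.1; 0.07 204.8; 0.08 211.6; 0.09 211.7; 0.1 205.3; 0.11 193.9; 0.12 179.3; 0.13 163.0; [0.00589871 1.00022472 0.92682496] [-0.61  0.07  1.77 -0.    1.3  -0.68]
```

Call:
drive_tool(series="0 0.4 0 0 0 0 0.45;0.003 0.8 0.3 0 0 0 0.45;0.006 1 0.7 0 0 0 0.45;0.006 1 0.9 0 0 0 0.45;0.006 1 0.9 0 0 0 0.45")

```text
time_s: 15.0
eef_pos: [516.0, -122.1, 127.6]
ee_rot: [-0.004, 0.678, 0.735, -0.002]
force: [-0.6, -0.5, 1.0]
grip_width: 0.451
```

```bash
python3 - <<'E'
from h import *
s=telemetry.sense(); M=rot(s).as_matrix(); print(M.round(4))
a=.084; D=np.array([[-np.sin(a),np.cos(a),0],[np.cos(a),np.sin(a),0],[0,0,-1]]).T
print('turn',(R.from_matrix(M.T@D).as_rotvec()/.5).round(3))
print(shift([517,-124,50]),shift([517,-124,1.5]))
E
```

```text
[[-0.0797  0.9968 -0.0085]
 [ 0.9968  0.0797  0.003 ]
 [ 0.0037 -0.0082 -1.    ]]
turn [-0.016 -0.007 -0.008]
[-0.01896561  0.01268591  0.64636688] [-0.02044506  0.01601769  1.05051711]
```

Call:
drive_tool(series="-0.019 0.013 0.4 -0.016 -0.007 -0.008 0.45;-0.019 0.013 0.7 -0.016 -0.007 -0.008 0.45;-0.019 0.013 0.8 -0.016 -0.007 -0.008 0.45;-0.019 0.013 0.8 -0.016 -0.007 -0.008 0.45")

```text
time_s: 15.4
eef_pos: [516.9, -123.9, 31.7]
ee_rot: [-0.001, 0.677, 0.736, -0.0]
force: [0.0, 0.1, 0.7]
grip_width: 0.45
```

```bash
python3 - <<'E'
from h import *
s=telemetry.sense(); M=rot(s).as_matrix(); print(M.round(4))
print(shift([517,-124,1.5]))
E
```

```text
[[-8.360e-02  9.965e-01 -1.500e-03]
 [ 9.965e-01  8.360e-02  8.000e-04]
 [ 9.000e-04 -1.400e-03 -1.000e+00]]
[-0.00142675  0.00141999  0.25139924]
```

Call:
drive_tool(series="0 0 0.15 0 0 0 0.45;0 0 0.25 0 0 0 0.45;0 0 0.25 0 0 0 0.45;0 0 0.25 0 0 0 0.1;0 0 0.25 0 0 0 0.1;0 0 0.25 0 0 0 0.1;0 0 0.25 0 0 0 0.1;0 0 0.25 0 0 0 0.1;0 0 0.25 0 0 0 0.1", newtons=50)

```text
time_s: 16.3
eef_pos: [517.6, -124.2, 3.0]
ee_rot: [0.0, 0.677, 0.736, 0.0]
force: [-0.4, 0.3, 6.3]
grip_width: 0.149
```

```bash
python3 - <<'E'
from h import *
s=telemetry.sense(); M=rot(s).as_matrix(); print(M.round(4),s['force'])
a=.085
D=np.array([[-np.sin(a),np.cos(a),0],[np.cos(a),np.sin(a),0],[0,0,-1]]).T
print('turn',(R.from_matrix(M.T@D).as_rotvec()/.5).round(3))
ax=lambda y:491.6+.085*(182.6-y)
z=s['eef_pos'][2]+16
for y in (-124,-80,-60,-20): print(y,shift([ax(y),y,z]))
E
```

```text
[[-8.390e-02  9.965e-01  5.000e-04]
 [ 9.965e-01  8.390e-02 -2.000e-04]
 [-3.000e-04  5.000e-04 -1.000e+00]] [-0.3776181   0.30714072  6.30342252]
turn [ 0.001  0.001 -0.002]
-124 [ 0.00128942  0.00090586 -0.13333328]
-80 [ 0.36927815  0.00060518 -0.13343985]
-60 [ 5.36545754e-01  4.68513264e-04 -1.33488292e-01]
-20 [ 8.71080961e-01  1.95174399e-04 -1.33585174e-01]
```

Call:
drive_tool(series="0 0 -0.14 0 0 0 0.1;0 0 -0.14 0 0 0 0.1;0.15 0 -0.14 0 0 0 0.1;0.3 0 -0.14 0 0 0 0.1;0.35 0 -0.14 0 0 0 0.1;0.4 0 -0.14 0 0 0 0.1;0.45 0 -0.14 0 0 0 0.1;0.5 0 -0.14 0 0 0 0.1;0.55 0 -0.14 0 0 0 0.1;0.6 0 -0.14 0 0 0 0.1;0.6 0 -0.14 0 0 0 0.1")

```text
time_s: 17.4
eef_pos: [511.4, -51.8, 19.8]
ee_rot: [0.0, 0.677, 0.736, 0.0]
force: [-0.0, 0.6, -1.6]
grip_width: 0.145
```

```bash
python3 - <<'E'
from h import *
s=telemetry.sense(); print(s['eef_pos'],s['force'],s['wrist_torque'])
c=cap('scene');save(c,'s5.png',(150,190,270,290),5)
E
```

```text
[511.41188308 -51.76023718  19.78625535] [-0.01025339  0.55228999 -1.56912144] [-0.05440181  0.03348971 -0.0557123 ]
```

View pics/s5.png

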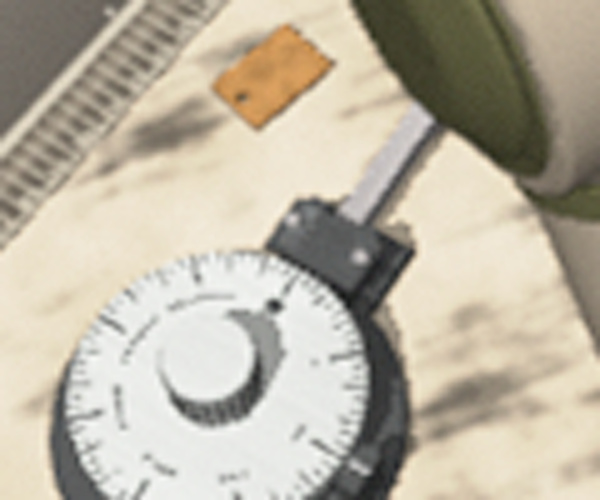

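The picture shows the bar's nose under the guide roof near (355,215), centred between the guide's screws, with no contact force. Pushing on.

Call:
drive_tool(series="0.05 0 0.01 0 0 0 0.1;0.1 0 0.015 0 0 0 0.1;0.15 0 0.015 0 0 0 0.1;0.2 0 0.015 0 0 0 0.1;0.25 0 0.015 0 0 0 0.1;0.28 0 0.015 0 0 0 0.1;0.31 0 0.015 0 0 0 0.1;0.34 0 0.015 0 0 0 0.1;0.37 0 0.015 0 0 0 0.1;0.4 0 0.015 0 0 0 0.1;0.43 0 0.015 0 0 0 0.1;0.46 0 0.015 0 0 0 0.1;0.49 0 0.015 0 0 0 0.1;0.49 0 0.015 0 0 0 0.1")

```text
time_s: 18.85
eef_pos: [506.5, 6.9, 18.0]
ee_rot: [0.0, 0.676, 0.736, 0.0]
force: [-0.5, 0.4, -0.3]
grip_width: 0.151
```

Call:
drive_tool(series="0.015 0 0 0 0 0 0.1;0.03 0 0 0 0 0 0.1;0.045 0 0 0 0 0 0.1;0.06 0 0 0 0 0 0.1;0.06 0 0 0 0 0 0.1")

```text
time_s: 19.35
eef_pos: [505.8, 14.3, 18.0]
ee_rot: [0.0, 0.676, 0.737, 0.0]
force: [-0.2, -0.3, -1.2]
grip_width: 0.147
```

Call:
drive_tool(series="0.012 0 0 0 0 0 0.1;0.024 0 0 0 0 0 0.1;0.036 0 0 0 0 0 0.1;0.036 0 0 0 0 0 0.1")

```text
time_s: 19.75
eef_pos: [505.4, 18.7, 18.0]
ee_rot: [0.0, 0.676, 0.737, 0.0]
force: [-0.1, 0.4, -1.8]
grip_width: 0.15
```

Call:
drive_tool(series="0.012 0 0 0 0 0 0.1;0.024 0 0 0 0 0 0.1;0.036 0 0 0 0 0 0.1;0.036 0 0 0 0 0 0.1")

```text
time_s: 20.15
eef_pos: [505.0, 23.2, 18.0]
ee_rot: [0.0, 0.676, 0.737, 0.0]
force: [-0.7, 0.0, -1.0]
grip_width: 0.152
```

Call:
drive_tool(series="0.012 0 0 0 0 0 0.1;0.024 0 0 0 0 0 0.1;0.036 0 0 0 0 0 0.1;0.036 0 0 0 0 0 0.1")

```text
time_s: 20.55
eef_pos: [505.1, 26.5, 18.2]
ee_rot: [0.001, 0.676, 0.737, -0.0]
force: [0.0, -8.0, -1.3]
grip_width: 0.151
```

Call:
drive_tool(series="0.015 0 0 0 0 0 0.1;0.025 0 0 0 0 0 0.1;0.025 0 0 0 0 0 0.1")

```text
time_s: 20.85
eef_pos: [505.7, 26.8, 18.6]
ee_rot: [0.003, 0.675, 0.737, -0.002]
force: [-0.4, -20.3, -0.2]
grip_width: 0.148
```

Call:
drive_tool(series="0.004 0 0.01 0 0 0 0.1;0.004 0 0.012 0 0 0 0.1;0.004 0 0.012 0 0 0 0.25;0.004 0 0.012 0 0 0 0.45;0.004 0 0.012 0 0 0 0.45;0.004 0 0.012 0 0 0 0.45;0.004 0 0.012 0 0 0 0.45")

```text
time_s: 21.55
eef_pos: [505.6, 27.4, 17.2]
ee_rot: [0.003, 0.675, 0.737, -0.002]
force: [-1.1, -0.1, -0.1]
grip_width: 0.447
```

Call:
drive_tool(series="0 0 -0.2 0 0 0 0.45;0 0 -0.5 0 0 0 0.45;0 0 -1 0 0 0 0.45;0 0 -1 0 0 0 0.45")

```text
time_s: 21.95
eef_pos: [507.4, 28.0, 142.1]
ee_rot: [0.007, 0.675, 0.738, 0.001]
force: [0.5, -0.2, -0.6]
grip_width: 0.448
```

Call:
drive_tool(series="-0.4 -0.3 -0.4 0 0 0 0.45;-0.7 -0.6 -0.5 0 0 0 0.45;-1 -0.9 -0.5 0 0 0 0.45;-1 -0.9 -0.5 0 0 0 0.45;-1 -0.9 -0.5 0 0 0 0.45")

```text
time_s: 22.45
eef_pos: [408.4, -102.4, 202.3]
ee_rot: [0.007, 0.677, 0.736, 0.001]
force: [0.7, 0.2, -0.2]
grip_width: 0.448
```

```bash
python3 read.py; python3 - <<'E'
from h import *
from m import rect
s=telemetry.sense(); print(s['eef_pos'],s['force'])
c=cap('scene');a=rect(c,460,560,-50,270,23,2.4);t=rect(cap('top'),460,560,-50,270,23,2.4)
cv2.imwrite('pics/end.png',np.vstack([a,t])[:,:,::-1])
E
```

```text
[491.6 182.8   5.4]
outer ticks [(138.8, 66.0), (144.2, 16.0), (148.8, 15.0), (154.0, 41.0), (159.2, 22.0), (164.5, 20.0), (169.2, 45.0), (174.5, 34.0), (179.5, 24.0), (184.8, 59.0), (189.5, 28.0), (194.8, 38.0), (199.5, 35.0), (204.2, 21.0), (210.5, 23.0), (215.2, 45.0)]
inner(long) [(138.8, 78.0), (148.0, 3.0), (153.8, 18.0), (162.5, 5.0), (169.2, 24.0), (176.0, 3.0), (185.0, 92.0), (192.8, 5.0), (201.0, 12.0), (210.2, 1.0), (215.5, 18.0)]
index [(141.2, 1.0), (146.5, 2.0), (151.2, 1.0), (154.5, 1.0), (161.8, 6.0), (166.5, 4.0), (170.2, 25.0), (179.0, 29.0), (184.8, 82.0), (190.5, 25.0), (197.2, 5.0), (201.0, 5.0), (211.0, 6.0), (216.2, 6.0)]
[ 409.19001785 -101.29873955  202.04743648] [-0.40587394  0.54852569 -0.0552618 ]
```

View pics/end.png

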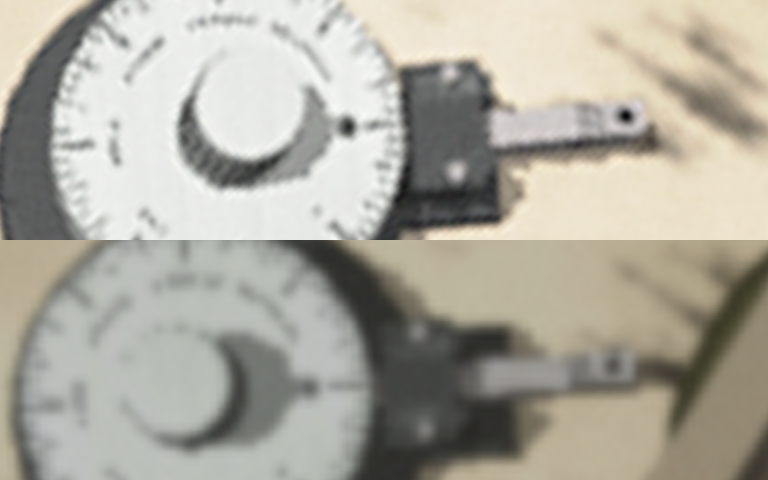

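Disc long line and index coincide at 185.0°/184.8°, and about 68 mm of bar is outside the mouth, as expected. I'll give the square end a gentle push with shut fingers, since I can't resolve 4 mm reliably in the picture.

```bash
python3 - <<'E'
from h import *
print(shift([508.8,-22,100]))
E
```

```text
[0.5830003  0.86961847 0.85132111]
```

Call:
drive_tool(series="0.3 0.4 0.2 0 0 0 0;0.58 0.87 0.5 0 0 0 0;0.58 0.87 0.85 0 0 0 0;0.58 0.87 0.85 0 0 0 0;0.58 0.87 0.85 0 0 0 0")

```text
time_s: 23.1
eef_pos: [508.3, -20.0, 97.0]
ee_rot: [0.004, 0.674, 0.739, -0.0]
force: [-0.3, -0.9, 0.6]
grip_width: -0.001
```

```bash
python3 - <<'E'
from h import *
s=telemetry.sense(); M=rot(s).as_matrix()
a=.085
D=np.array([[-np.sin(a),np.cos(a),0],[np.cos(a),np.sin(a),0],[0,0,-1]]).T
print('turn',(R.from_matrix(M.T@D).as_rotvec()/.5).round(3))
print(shift([508.8,-22,18]),s['grip_width'])
E
```

```text
turn [0.01  0.013 0.013]
[-1.24674923e-02 -6.00235768e-04  6.58848910e-01] -0.0005108366392671611
```

Call:
drive_tool(series="-0.013 0 0.3 0.01 0.013 0.013 0;-0.013 0 0.6 0.01 0.013 0.013 0;-0.013 0 0.66 0.01 0.013 0.013 0;-0.013 0 0.66 0.01 0.013 0.013 0")

```text
time_s: 23.5
eef_pos: [508.9, -22.0, 18.3]
ee_rot: [-0.0, 0.676, 0.737, -0.0]
force: [1.0, 0.1, -0.1]
grip_width: 0.002
```

Call:
drive_tool(series="0.02 0 0 0 0 0 0;0.04 0 0 0 0 0 0;0.06 0 0 0 0 0 0;0.08 0 0 0 0 0 0;0.08 0 0 0 0 0 0")

```text
time_s: 24.0
eef_pos: [508.2, -12.1, 18.7]
ee_rot: [-0.0, 0.676, 0.737, -0.0]
force: [-0.2, 0.1, 1.0]
grip_width: 0.001
```

Call:
drive_tool(series="0.01 0 0 0 0 0 0;0.02 0 0 0 0 0 0;0.03 0 0 0 0 0 0;0.04 0 0 0 0 0 0;0.04 0 0 0 0 0 0")

```text
time_s: 24.5
eef_pos: [507.7, -7.2, 18.6]
ee_rot: [-0.0, 0.676, 0.737, -0.0]
force: [-0.1, 0.9, -0.2]
grip_width: -0.001
```

Call:
drive_tool(series="0.01 0 0 0 0 0 0;0.02 0 0 0 0 0 0;0.03 0 0 0 0 0 0;0.03 0 0 0 0 0 0")

```text
time_s: 24.9
eef_pos: [507.8, -5.9, 18.8]
ee_rot: [0.002, 0.676, 0.737, -0.001]
force: [-1.1, -16.4, -0.3]
grip_width: -0.0
```

Firm resistance at once: the bar hasn't moved and is home. Backing off.

Call:
drive_tool(series="-0.1 0 0 0 0 0 0;-0.2 0 0 0 0 0 0;-0.3 0 -0.4 0 0 0 0;-0.3 0 -0.9 0 0 0 0;-0.3 0 -0.9 0 0 0 0;-0.3 0 -0.9 0 0 0 0")

```text
time_s: 25.5
eef_pos: [511.7, -41.9, 128.5]
ee_rot: [0.003, 0.676, 0.737, -0.0]
force: [-0.2, -0.5, -0.6]
grip_width: 0.004
```

```bash
python3 read.py | grep -v outer; python3 - <<'E'
from h import *
s=telemetry.sense(); print(s['eef_pos'],s['force'],s['dq'].round(3)); print(ctrl.finish_job())
E
```

```text
[491.7 182.7   2.8]
inner(long) [(138.5, 79.0), (148.8, 2.0), (153.8, 17.0), (159.2, 0.0), (163.2, 4.0), (169.2, 24.0), (176.2, 5.0), (184.8, 92.0), (192.5, 3.0), (200.8, 13.0), (209.8, 1.0), (215.5, 19.0)]
index [(139.8, 1.0), (143.0, 1.0), (146.8, 2.0), (151.0, 2.0), (156.2, 2.0), (161.5, 7.0), (170.2, 26.0), (179.5, 20.0), (184.8, 83.0), (190.5, 23.0), (200.5, 4.0), (210.8, 5.0), (216.2, 9.0)]
[510.76829518 -41.54286755 126.72677542] [ 0.35360938  0.43478035 -0.65764947] [ 0.003  0.035  0.027  0.    -0.01   0.003]
the job is handed in; nothing more can be done
None
```

I turned the wheel to 90° and let go, and the locking bar is in the slot against the stop. The job was handed in at about 25.6 s, and no verdict was reported.

- **Wheel:** in the last picture the two-dot line and the index line both measured 184.8°, so the disc reads 90° to within a fraction of a degree.
- **Bar:** I drew it out by the nose, laid it in line with the slot, took it again about 20 mm from the square end and slid it in.
    - It passed the pegs with no noticeable force and met a firm stop, where the push reached 20 N.
    - After letting go, I pushed the square end with the fingers shut. It resisted at once (16 N), so the bar had not slipped back.
    - About 68 mm stays outside the slot, which fits the expected 67 to 81 mm.
- **Arm:** it stands clear at 127 mm up, with no contact force beyond sensor noise.
- **Disagreements:** automatic edge fits for the keeper, the guide and the bar disagreed between cameras or with the picture. I used the eye readings and where the gripper closed on the bar instead.
- **Not checked:** I did not measure the mug, cone pack and jar again at the end. The moves kept clear of them.

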